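# Close a vacuum canister and hold the hand pump on its valve

### The arm

A 6-joint arm with a two-finger parallel gripper is mounted at the origin on a cart in front of the work surface, level with it; the furniture and walls round the work are solid. World frame = base frame: x ahead of the robot, y to its left, z up, the work surface at z = 0. Lengths are in m, angles in rad, forces in N, time in s.
With the tool pointing down it reaches from about 0.225 to 0.875 m from the base axis. Payload 3.4 kg.
Tool frame: the origin (TCP) lies midway between the tips of the shut fingers; the grasp point (between the pads) lies 19 mm behind it; z points along the fingers, y is the line along which they close (so a half turn about z gives the same grasp; the last joint's range is limited). The gripper opens to 85 mm and grips with 20 to 120 N. Pads are 22 mm wide; open, the fingers measure 114 mm over their backs; the gripper's body (76 mm by 85 mm) begins 54 mm behind the grasp point. The pads swing forward as they close: fully open they stand 13 mm farther back than shut.
Start: joints at [-1.33, 0.276, 1.505, -0, 1.361, -0.121], TCP at [0.204, -0.538, 0.231] pointing down, gripper open.
Joint ranges: [-2.89, 2.89], [-0.75, 2.08], [0.22, 2.7], [-1.18, 4.32], [0.11, 2.71], [-2.7, 2.7]. Speed limits (rad/s): [2.57, 2.57, 3.14, 3.14, 3.14, 3.14].

### API

Orientations are given as a unit quaternion [w, x, y, z].
In Python, from rig import * gives the robot as it stands.
- The arm moves only by the tool apply_moves, never from a script. Its argument "steps" is one flat list of numbers, 4 for each row, row after row: the shift along the world's x, y, z in cm, then the turn about the world's z in degrees. A call has 1 to 8 rows; each row is the pose to reach, as a shift and turn from the pose commanded when the call began; what a row does not reach only later rows make up. A row lasts 1/12 s, in which the tool goes at most 41.7 mm and 7.16 degrees, less where a joint would pass 70% of its speed; a pose out of reach is approached as far as the arm can. A call with a gripper value outside its range is refused whole. "jaw" is the closure in counts, from 0 (fully open) to 255 (shut), set as the call begins (left out, the last holds). The fingers move at their own pace and stop on an object; "newtons" is the grip in N (left out, the last holds). Time passes only in rows, so rows that repeat a pose let the fingers close. It gives the time, the measured TCP pose, the force, the opening and the grip force at its end, in the units of the state.
- get_state(): the state, without advancing time (a new reading comes with each control period).
- get_image(name): name is "side" or "top" or "wrist"; returns the picture (400x640x3 uint8, red, green, blue); there is no depth.
- calibration(name): a dict with "fx", "fy", "cx", "cy" (pixels), "xyz" and "rotation" of the camera in the world. Camera axes: x right, y up, looking along -z (the intrinsics and any distortion apply to the point x, -y, -z); pixel columns grow to the right and rows downward; lengths in m; the calibration is good to about 2 mm. The wrist camera is an equidistant fisheye: a pixel r from the principal point sees the ray r / f radians off the axis. A picture is of the moment at which its call begins: read the wrist's pose just before it. calibration takes no time and is no camera call; for the wrist camera it gives the pose at the moment of the call.
- sign_off(): hands the job in; it is judged then, once.
The state is a dict: "clock": time; "qpos": joint angles; "qd": joint speeds; "effort": joint torques, N m; "position": TCP position; "ee_rot": TCP orientation; "contact_force": force on the tool from outside, world axes, zero at the start; "moment": the same for the moment, N m; "width": finger opening in m; "gripper_force": force on a finger pad.
Only numpy, scipy, OpenCV 4.12 (cv2) and the standard library are available. Lean on these libraries where they do the work, as an engineer would, in place of code of your own. Each camera call takes 0.05 s, during which the arm holds its last target. There are 200 camera calls.

### The job

Keep the lemon fresh: put the vacuum lid squarely on the glass canister so that it sits fully down on the rim, and let go of it. Then take the hand pump out of its dock and hold it upright on the lid with its rubber cup centred over the valve, pressing lightly so that the bellows is squeezed about halfway but not flat. Finish like that, still holding the pump pressed on the valve; leave the onion, the mug and the garlic alone.

Things in the scene. Friction and masses are not known exactly. Their poses are not given: they have to be found in the camera images.
- canister: Round clear-glass canister, open at the top, standing upright and loose on the worktop with a lemon lying inside (the lemon stays below the lid). 108 mm outer and 100 mm inner diameter, 86 mm high, 0.75 kg. Origin: centre of its underside; z up.
- canister_rim (a point): Centre of the canister's mouth, at the height of its rim (86 mm above the canister's underside).
- lid: White round vacuum lid, 115 mm across, 0.12 kg, lying right way up. Origin: centre of its underside; z up. A grey plug, z = 0 to 10 mm, 83 mm across widening upward to 92, goes into the mouth; a plate, z = 10 to 16 mm, rests on the rim (seated, the origin is 10 mm below the rim). It may face any way on the canister. On the plate: a bar grip and the valve.
- lid_grip (a point): On the bar grip, straight above the lid's centre, 38 mm above its underside. The bar is 14 mm thick (lid's y), reaches from x = -34 to +10 mm and z = 16 to 47 mm: grasp it across the thickness, fingers closing along the lid's y. It points at the valve.
- valve (a point): Centre of the valve on the lid: a round flat grey seat 35 mm across, with a small rubber stud in its middle 11 mm across and 3 mm high. The point lies on the seat's surface at the foot of the stud, 33 mm from the lid's centre along the lid's +x and 17.5 mm above the lid's underside.
- dock: White round charging dock, fixed to the worktop, 84 mm across at the foot and 63 mm at the top, 58 mm high, with a 45 mm hole in which the pump stands nose down. Origin: centre of its underside.
- pump: Hand vacuum pump, a white upright cylinder 42 mm in diameter, 167 mm long over all, about 0.23 kg, standing in the dock; lift it straight up. Origin: on its axis in the plane of the lip of its uncompressed rubber cup; z along its axis to its rounded top. Collar 54 mm across at z = 52 to 57 mm, which rests on the dock's rim; smooth grip from z = 65 to 150 mm; grey nose below the collar.
- pump_grip (a point): Point on the pump's axis in its grip, 130 mm above its origin, 37 mm below its top.
- cup_lip (a point): Centre of the lip of the pump's round rubber cup, on the pump's axis: the cup is 31 mm across outside and 22 mm inside and fits round the valve's stud. It moves up with the bellows.
- pump_cup (a joint): How far the bellows is squeezed: 0 = free, 0.014 m = flat. Springy, about 0.7 N per mm (5 N at half).
- onion: Brown onion, 82 mm across; a bystander.
- coffee_mug: Green and white mug, 88 mm high; a bystander.
- garlic: Garlic bulb, 60 mm across; a bystander.
Not all that is in view belongs to the job. Leave any purple look-alike of the canister alone. What is shaped like the dock but blue or red is not meant.

How it is judged:
By the outcome, as a careful person would: the job done as asked, in the order asked, and still so for the second after the job is handed in, while the arm keeps its last pose, push and grip.
It also fails if it takes over 67 s, if anything falls off the work surface, if the arm or the gripper's body presses on something with over 40 N, if the wrist force passes 120 N, or if a joint passes its speed limit or range.

## Working session

There is one attempt and no reset: what is moved stays moved. The work goes in short steps, Python scripts to look and compute and a tool call to move; the robot and the scene stay as the last step left them, time stands still between calls to the robot, and variables do not carry over. Pictures are saved under pics/ and viewed, at most 10 in all, crops included, and the job is handed in when it is done.

Besides the shell and the picture viewer there is one more tool, called by a JSON object that holds its "op" and its "data". apply_moves: Moves the arm, as the interface text tells. Its arguments: {"type":"object","properties":{"steps":{"type":"array","items":{"type":"number"}},"jaw":{"type":"number"},"newtons":{"type":"number"}},"required":["steps"]}

```bash
mkdir -p pics; cat > h.py <<'E'
from rig import *
import numpy as np, cv2
def ray(name,u,v,c=None):
    c=c or calibration(name)
    R=np.array(c["rotation"]).reshape(3,3) if np.size(c["rotation"])==9 else None
    a=(u-c["cx"])/c["fx"]; b=(v-c["cy"])/c["fy"]
    if name=="wrist":
        r=np.hypot(a,b); s=np.sin(r)/r if r>1e-9 else 1.
        d=np.array([a*s,-b*s,-np.cos(r)])
    else: d=np.array([a,-b,-1.])
    return np.array(c["xyz"]),R@d
def onz(name,u,v,z,c=None):
    o,d=ray(name,u,v,c); return o+d*(z-o[2])/d[2]
def proj(name,p,c=None):
    c=c or calibration(name); q=np.array(c["rotation"]).reshape(3,3).T@(np.array(p)-c["xyz"])
    x,y,z=q[0],-q[1],-q[2]
    if name=="wrist":
        r=np.hypot(x,y); t=np.arctan2(r,z)/max(r,1e-9); x,y,z=x*t,y*t,1
    return c["cx"]+c["fx"]*x/z, c["cy"]+c["fy"]*y/z
def snap(name,f=None):
    im=cv2.cvtColor(np.array(get_image(name)),cv2.COLOR_RGB2BGR)
    cv2.imwrite(f or f"pics/{name}.png",im); return im
E
python3 - <<'E'
from h import *
for n in("top","side"):
    c=calibration(n); print(n,{k:np.round(v,3).tolist() for k,v in c.items()}); snap(n,f"pics/{n}0.png")
print(get_state()["ee_rot"])
E
```

```text
top {'fx': 500.441, 'fy': 500.441, 'cx': 315.603, 'cy': 198.757, 'xyz': [0.45, -0.017, 1.468], 'rotation': [-0.702, -0.033, 0.029, 0.71]}
side {'fx': 396.685, 'fy': 396.685, 'cx': 323.53, 'cy': 200.066, 'xyz': [0.269, 0.818, 0.915], 'rotation': [-0.159, -0.07, 0.39, 0.904]}
[-8.36798816e-04  9.83683922e-01  1.79903413e-01 -6.12267273e-05]
```

View pics/top0.png

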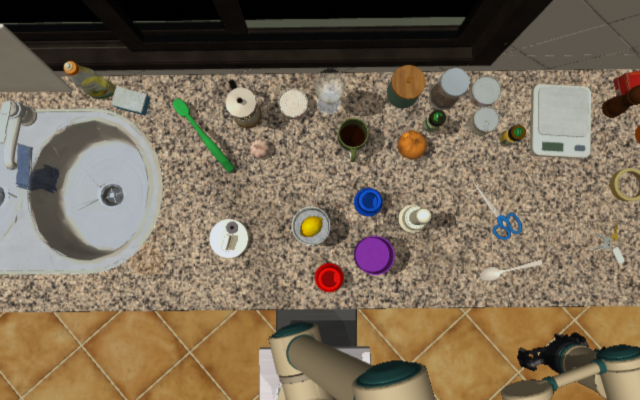

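View pics/side0.png

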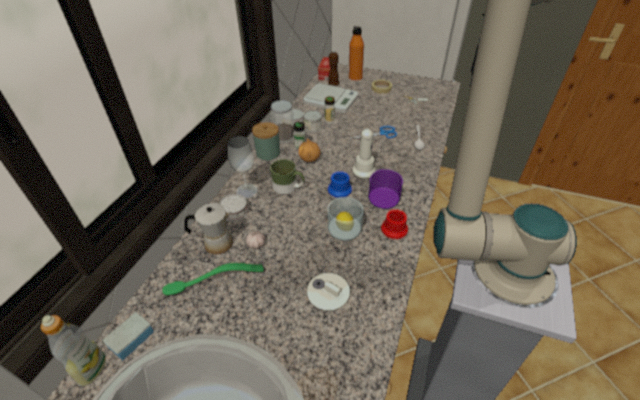

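Top view: lid about (229,239), grey valve at (232,228), clear canister with lemon at (311,227) (the purple one at (374,255) is the look-alike). White dock with pump at (410,218), pump top at (424,216); the blue (368,202) and red (329,278) docks aren't meant. I'll confirm this in one enlarged crop.

```bash
python3 - <<'E'
s=open('h.py').read()
s=s.replace('''    R=np.array(c["rotation"]).reshape(3,3) if np.size(c["rotation"])==9 else None\n''','''    R=rot(c)\n''').replace('np.array(c["rotation"]).reshape(3,3).T','rot(c).T')
s=s.replace('def ray','''from scipy.spatial.transform import Rotation
def rot(c):
    q=c["rotation"]; return Rotation.from_quat([q[1],q[2],q[3],q[0]]).as_matrix()
def ray''',1)
open('h.py','w').write(s)
E
python3 - <<'E'
from h import *
im=cv2.imread("pics/top0.png"); c=calibration("top")
cr=im[185:285,195:455]; cv2.imwrite("pics/crop1.png",cv2.resize(cr,None,fx=3,fy=3,interpolation=cv2.INTER_CUBIC))
hsv=cv2.cvtColor(im,cv2.COLOR_BGR2HSV)
g=cv2.cvtColor(im,cv2.COLOR_BGR2GRAY)
m=cv2.inRange(hsv,(0,0,195),(180,40,255)); m[:185]=0;m[300:]=0;m[:,:200]=0;m[:,450:]=0
m=cv2.morphologyEx(m,cv2.MORPH_OPEN,np.ones((3,3)))
for k in cv2.findContours(m,cv2.RETR_EXTERNAL,cv2.CHAIN_APPROX_NONE)[0]:
    if cv2.contourArea(k)>40:
        (u,v),r=cv2.minEnclosingCircle(k); print("white",round(u,1),round(v,1),round(r,1),onz("top",u,v,.016).round(3))
g5=cv2.GaussianBlur(g,(3,3),0)
for n,(u0,v0) in dict(can=(311,227),lid=(229,239)).items():
    a=g5[v0-30:v0+30,u0-30:u0+30]
    h=cv2.HoughCircles(a,cv2.HOUGH_GRADIENT,1,3,param1=80,param2=12,minRadius=15,maxRadius=24)
    if h is not None:
        for x,y,r in h[0][:4]: print(n,x+u0-30,y+v0-30,r,onz("top",x+u0-30,y+v0-30,.086 if n=="can" else .016).round(3))
st=get_state();print(st["position"],st["width"],calibration("wrist"))
snap("wrist","pics/w0.png")
E
```

```text
white 227.9 238.1 19.3 [0.467 0.246 0.016]
white 422.5 214.5 5.7 [ 0.529 -0.319  0.016]
can 313.5 226.5 22.3 [ 0.495 -0.003  0.086]
can 308.5 225.5 21.2 [0.498 0.011 0.086]
can 310.5 231.5 21.2 [0.482 0.005 0.086]
can 315.5 232.5 23.4 [ 0.479 -0.008  0.086]
lid 228.5 237.5 19.0 [0.468 0.244 0.016]
lid 231.5 239.5 22.3 [0.463 0.236 0.016]
lid 226.5 233.5 23.4 [0.48  0.25  0.016]
lid 224.5 238.5 22.3 [0.466 0.256 0.016]
[ 0.20338956 -0.53729906  0.23052607] 0.08539580635459636 {'fx': 309.70691628693146, 'fy': 309.70691628693146, 'cx': 319.3747315838476, 'cy': 192.8220260201782, 'xyz': array([ 0.26656116, -0.51382812,  0.3737649 ]), 'rotation': array([ 0.81523289, -0.11144132,  0.07786608, -0.5629503 ])}
```

View pics/crop1.png

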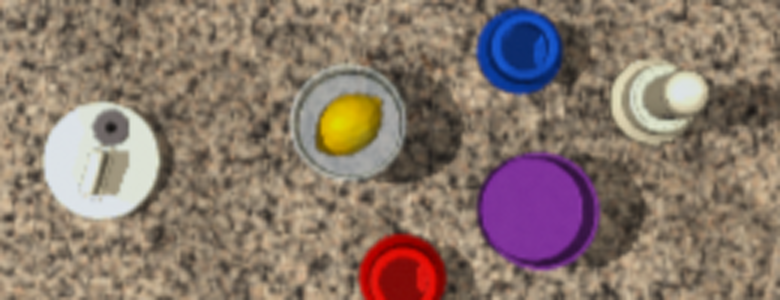

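The crop confirms three things. The lid is at (229,238) with its valve at (232,228). The clear canister is at (311,226). The white dock with the pump in it is at (412,219), and the purple, blue and red items are decoys. Now moving over the lid.

{"op": "apply_moves", "data": {"steps": [26,78,2,-37,26,78,2,-37,26,78,2,-37,26,78,2,-37,26,78,2,-37,26,78,2,-37,26,78,2,-37,26,78,2,-37]}}

```text
clock: 0.82
position: [0.3082, -0.2219, 0.2393]
ee_rot: [-0.0, 0.99, -0.142, 0.0]
contact_force: [1.8, -1.3, -0.1]
width: 0.0854
gripper_force: 0.0
```

{"op": "apply_moves", "data": {"steps": [15.5,46,-2,0,15.5,46,-2,0,15.5,46,-2,0,15.5,46,-2,0,15.5,46,-2,0,15.5,46,-2,0,15.5,46,-2,0,15.5,46,-2,0]}}

```text
clock: 1.48
position: [0.4145, 0.0939, 0.2257]
ee_rot: [0.0, 0.99, -0.141, 0.0]
contact_force: [0.9, -0.9, 0.5]
width: 0.0856
gripper_force: 0.0
```

{"op": "apply_moves", "data": {"steps": [5,15,-3,0,5,15,-3,0,5,15,-3,0,5,15,-3,0,5,15,-3,0,5,15,-3,0]}}

```text
clock: 1.98
position: [0.4643, 0.2431, 0.1945]
ee_rot: [0.001, 0.99, -0.14, -0.001]
contact_force: [-1.2, -0.5, -0.1]
width: 0.0856
gripper_force: 0.0
```

```bash
python3 - <<'E'
from h import *
st=get_state(); c=calibration("wrist"); im=snap("wrist","pics/w1.png")
print(st["position"],c["xyz"],[np.round(proj("wrist",p,c)) for p in ((.467,.245,.016),(.497,.003,.086))])
import json; json.dump({k:np.array(v).tolist() for k,v in c.items()},open("w1.json","w"))
E
```

```text
[0.46427888 0.24308422 0.19448645] [0.52943956 0.22378137 0.33757262] [array([316., 170.]), array([546.,  93.])]
```

View pics/w1.png

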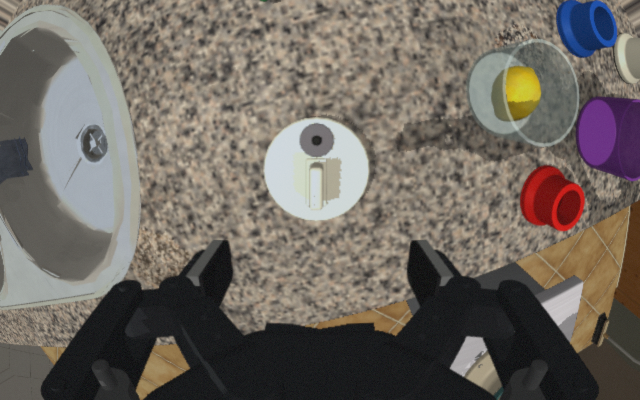

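Wrist view: lid centred at (317,168), valve at (317,140), bar already lined up with the tool, and the canister rim around (543,92), matching the prediction.

```bash
python3 - <<'E'
from h import *; import json
c={k:np.array(v) for k,v in json.load(open("w1.json")).items()}; im=cv2.imread("pics/w1.png")
hsv=cv2.cvtColor(im,cv2.COLOR_BGR2HSV)
m=cv2.inRange(hsv,(0,0,185),(180,45,255)); m[:100]=0;m[235:]=0;m[:,:250]=0;m[:,385:]=0
m=cv2.morphologyEx(m,cv2.MORPH_OPEN,np.ones((3,3)))
k=max(cv2.findContours(m,cv2.RETR_EXTERNAL,cv2.CHAIN_APPROX_NONE)[0],key=cv2.contourArea)
P=np.array([onz("wrist",u,v,.016,c) for u,v in cv2.convexHull(k)[:,0]])
(a,b),r=cv2.minEnclosingCircle(P[:,:2].astype(np.float32)*1000); print("lid",a,b,"r mm",r)
g=im[:,:,2]; d=cv2.inRange(hsv,(0,0,0),(180,90,140)); w=np.zeros_like(d); cv2.circle(w,(317,140),19,255,-1); d&=w
M=cv2.moments(d,True); u,v=M["m10"]/M["m00"],M["m01"]/M["m00"]; p=onz("wrist",u,v,.0175,c)
print("valve",u,v,M["m00"],p*1000)
dd=p[:2]*1000-[a,b]; print("dist",np.hypot(*dd),"ang",np.degrees(np.arctan2(dd[1],dd[0])))
# bar-top edges
st=get_state();print(st["position"],"yaw",2*np.degrees(np.arctan2(st["ee_rot"][2],st["ee_rot"][1])))
E
```

```text
lid 466.33477783203125 246.06051635742188 r mm 56.499324798583984
valve 316.3795871559633 139.74655963302752 872.0 [498.24571284 235.49034114  17.5       ]
dist 33.61601370096178 ang -18.326931195092943
[0.46399987 0.24181476 0.19491866] yaw -16.172242072354884
```

{"op": "apply_moves", "data": {"steps": [0.2,0.4,-4,-2,0.2,0.4,-8,-2,0.2,0.4,-12,-2,0.2,0.4,-15,-2,0.2,0.4,-16,-2,0.2,0.4,-16,-2,0.2,0.4,-16,-2]}}

```text
clock: 2.62
position: [0.4674, 0.2451, 0.0367]
ee_rot: [-0.0, 0.987, -0.159, 0.0]
contact_force: [-0.0, 0.3, 0.3]
width: 0.0852
gripper_force: 0.0
```

{"op": "apply_moves", "data": {"steps": [-0.1,0.1,-1,0,-0.1,0.1,-1.5,0,-0.1,0.1,-1.5,0]}}

```text
clock: 2.87
position: [0.4656, 0.2467, 0.0209]
ee_rot: [-0.0, 0.987, -0.159, 0.0]
contact_force: [-0.7, -0.1, 0.2]
width: 0.085
gripper_force: 0.0
```

{"op": "apply_moves", "data": {"steps": [0,0,0,0,0,0,0,0,0,0,0,0,0,0,0,0,0,0,0,0,0,0,0,0,0,0,0,0,0,0,0,0], "jaw": 255, "newtons": 50}}

```text
clock: 3.53
position: [0.466, 0.2468, 0.021]
ee_rot: [-0.0, 0.987, -0.159, 0.0]
contact_force: [0.6, 1.2, 2.0]
width: 0.0132
gripper_force: 50.1
```

{"op": "apply_moves", "data": {"steps": [0,0,3,0,0,0,7,0,0,0,11,0,0,0,14,0,1,-3,14,0,2,-6,14,0,3,-8.5,14,0,3,-8.5,14,0]}}

```text
clock: 4.2
position: [0.4971, 0.1577, 0.1606]
ee_rot: [0.001, 0.987, -0.16, 0.001]
contact_force: [0.4, -0.1, -1.4]
width: 0.013
gripper_force: 49.6
```

{"op": "apply_moves", "data": {"steps": [0,0,0,0,0,0,0,0]}}

```text
clock: 4.37
position: [0.495, 0.1619, 0.1602]
ee_rot: [-0.0, 0.987, -0.159, -0.001]
contact_force: [1.5, -0.6, -1.8]
width: 0.0133
gripper_force: 49.6
```

```bash
python3 - <<'E'
from h import *
import json
st=get_state(); c=calibration("wrist"); im=snap("wrist","pics/w2.png")
json.dump({k:np.array(v).tolist() for k,v in c.items()},open("w2.json","w"))
print(st["position"],st["width"],proj("wrist",(.497,.003,.086),c))
# rectify the rim plane: 1 px = 0.5 mm, x up, y left
gx,gy=np.mgrid[.60:.38:-.0005,.10:-.14:-.0005]
uv=np.array([proj("wrist",(a,b,.086),c) for a,b in zip(gx.ravel(),gy.ravel())]).reshape(*gx.shape,2).astype(np.float32)
t=cv2.remap(im,uv[...,0],uv[...,1],cv2.INTER_CUBIC); cv2.imwrite("pics/rim.png",t)
g=cv2.GaussianBlur(cv2.cvtColor(t,cv2.COLOR_BGR2GRAY),(5,5),0)
h=cv2.HoughCircles(g,cv2.HOUGH_GRADIENT,1,4,param1=80,param2=18,minRadius=98,maxRadius=110)
for x,y,r in h[0][:5]: print(.60-y*.0005,.10-x*.0005,r/2)
cv2.imwrite("pics/v2.png",np.hstack([im,cv2.resize(t,None,fx=.33,fy=.33*400/145/ (400/145))[:145] if 0 else np.zeros((400,1,3),np.uint8)]))
E
```

```text
[0.49501649 0.16186986 0.16018841] 0.013297908837524422 (np.float64(506.70933754996827), np.float64(138.47253496487195))
0.49825 0.0047499985 49.7
0.49575 0.0057500005 51.95
0.49875003 0.007249996 51.95
0.50025004 0.0037499964 52.5
0.50175 0.006249994 53.6
```

View pics/rim.png

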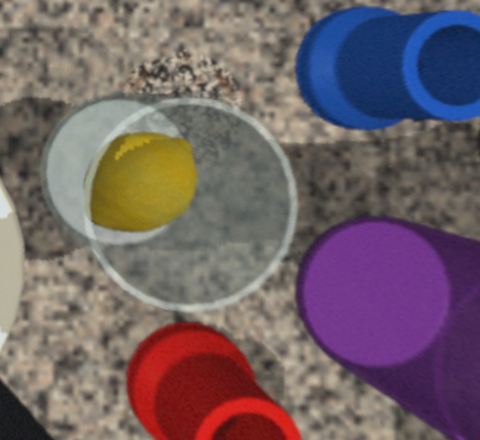

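The rim in the rectified rim plane is a clean circle spanning columns 84–298 and rows 98–310, which gives a centre of (0.498, 0.0045) and a radius of 53.5 mm (54 expected).

{"op": "apply_moves", "data": {"steps": [0.1,-4,0,0,0.2,-8,0,0,0.3,-12,0,0,0.3,-15,0,0,0.3,-15.7,0,0,0.3,-15.7,0,0,0.3,-15.7,-2,0,0.3,-15.7,-2,0]}}

```text
clock: 5.08
position: [0.4964, 0.0067, 0.1383]
ee_rot: [-0.0, 0.987, -0.158, -0.003]
contact_force: [-1.6, -0.1, -2.0]
width: 0.013
gripper_force: 49.6
```

{"op": "apply_moves", "data": {"steps": [0,0,0,0]}}

```text
clock: 5.17
position: [0.4974, 0.0065, 0.1399]
ee_rot: [-0.0, 0.987, -0.158, -0.002]
contact_force: [-0.1, 0.3, -1.8]
width: 0.013
gripper_force: 49.6
```

{"op": "apply_moves", "data": {"steps": [0.1,-0.2,0,0,0.1,-0.2,-1.5,0,0.1,-0.2,-3,0,0.1,-0.2,-3.5,0,0.1,-0.2,-3.8,0,0.1,-0.2,-4.0,0,0.1,-0.2,-4.1,0]}}

```text
clock: 5.75
position: [0.5, 0.0031, 0.1003]
ee_rot: [-0.0, 0.987, -0.159, 0.0]
contact_force: [-1.1, 2.1, 0.9]
width: 0.0132
gripper_force: 50.1
```

{"op": "apply_moves", "data": {"steps": [0,0,-0.1,0,0,0,-0.1,0]}}

```text
clock: 5.92
position: [0.4993, 0.0032, 0.099]
ee_rot: [-0.0, 0.987, -0.159, -0.0]
contact_force: [-1.8, 1.7, -0.9]
width: 0.0133
gripper_force: 49.7
```

{"op": "apply_moves", "data": {"steps": [0,0,-0.15,0,0,0,-0.25,0,0,0,-0.25,0]}}

```text
clock: 6.17
position: [0.4991, 0.0033, 0.097]
ee_rot: [-0.0, 0.987, -0.159, -0.0]
contact_force: [-4.1, 3.6, 7.1]
width: 0.0134
gripper_force: 50.8
```

{"op": "apply_moves", "data": {"steps": [-0.05,0.05,-0.1,0,-0.05,0.05,-0.1,0]}}

```text
clock: 6.33
position: [0.4991, 0.0033, 0.0969]
ee_rot: [0.0, 0.987, -0.159, 0.0]
contact_force: [-5.5, 2.2, 11.8]
width: 0.0132
gripper_force: 51.6
```

{"op": "apply_moves", "data": {"steps": [0,0,0.05,0,0,0,0.05,0,0,0,0.05,0,0,0,0.05,0,0,0,0.05,0,0,0,0.05,0], "jaw": 0}}

```text
clock: 6.83
position: [0.4992, 0.0031, 0.0955]
ee_rot: [0.0, 0.987, -0.159, -0.0]
contact_force: [-0.7, 0.3, 0.1]
width: 0.0837
gripper_force: 0.0
```

{"op": "apply_moves", "data": {"steps": [0,0,2,0,0,0,5,0,0,0,9,0,0,0,13,0,0,0,13,0,0,0,13,0]}}

```text
clock: 7.33
position: [0.5008, 0.0029, 0.2282]
ee_rot: [-0.0, 0.987, -0.159, 0.003]
contact_force: [0.1, -0.0, 0.0]
width: 0.0856
gripper_force: 0.0
```

```bash
python3 - <<'E'
from h import *
import json
st=get_state(); c=calibration("wrist"); im=snap("wrist","pics/w3.png"); json.dump({k:np.array(v).tolist() for k,v in c.items()},open("w3.json","w"))
s=snap("side","pics/s3.png")
u,v=map(int,proj("side",(.498,.004,.05)))
cr=cv2.resize(s[v-45:v+45,u-60:u+60],(533,400),interpolation=cv2.INTER_CUBIC)
w=im[60:360,120:520]; cv2.imwrite("pics/v3.png",np.hstack([cv2.resize(w,(267,200)).repeat(1,0) if 0 else cv2.resize(w,(267,200)),np.zeros((200,1,3),np.uint8)])) if 0 else cv2.imwrite("pics/v3.png",np.hstack([cr,cv2.resize(im,(267,167)) if 0 else cv2.copyMakeBorder(cv2.resize(im[0:400,200:467],(267,400)),0,0,0,0,0)]))
print(st["position"],proj("wrist",(.498,.0045,.102),c),proj("wrist",(.55,-.3,.06),c))
E
```

```text
[0.50081059 0.00292918 0.22819265] (np.float64(318.0638469508519), np.float64(188.81379326794456)) (np.float64(545.284664056281), np.float64(64.55947503971771))
```

View pics/v3.png

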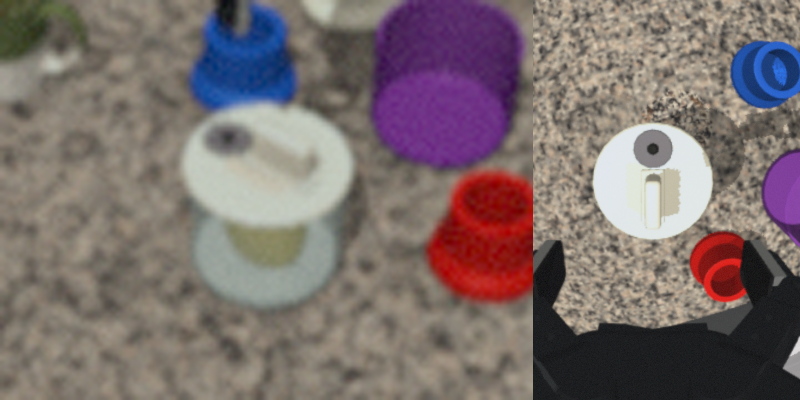

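The lid looks flat on the canister in both views (side crop ellipse centred near (268,163); wrist plate around (320,181) with the valve at (320,148)). Next I'll measure the lid and valve and estimate where the dock is.

```bash
cat >> h.py <<'E'
def white_circle(im,c,uv,R,z,thr=185):
    hsv=cv2.cvtColor(im,cv2.COLOR_BGR2HSV); m=cv2.inRange(hsv,(0,0,thr),(180,45,255)); w=np.zeros_like(m); cv2.circle(w,uv,R,255,-1); m&=w
    m=cv2.morphologyEx(m,cv2.MORPH_OPEN,np.ones((3,3)))
    k=max(cv2.findContours(m,cv2.RETR_EXTERNAL,cv2.CHAIN_APPROX_NONE)[0],key=cv2.contourArea)
    P=np.array([onz("wrist",u,v,z,c)[:2] for u,v in cv2.convexHull(k)[:,0]],np.float32)*1000
    return cv2.minEnclosingCircle(P)
def grey(im,c,uv,R,z):
    hsv=cv2.cvtColor(im,cv2.COLOR_BGR2HSV); d=cv2.inRange(hsv,(0,0,0),(180,90,140)); w=np.zeros_like(d); cv2.circle(w,uv,R,255,-1); d&=w
    M=cv2.moments(d,True); u,v=M["m10"]/M["m00"],M["m01"]/M["m00"]; return onz("wrist",u,v,z,c)*1000,M["m00"],(u,v)
E
python3 - <<'E'
from h import *; import json
c={k:np.array(v) for k,v in json.load(open("w3.json")).items()}; im=cv2.imread("pics/w3.png")
print(white_circle(im,c,(320,181),72,.092)); print(grey(im,c,(320,148),23,.0935))
print("pump top",onz("top",423.7,216,.165),"dock foot",onz("top",411.7,219,.02))
E
```

```text
((499.30963134765625, 3.9091691970825195), 57.895294189453125)
(array([531.45257187,  -8.05469196,  93.5       ]), 1109.0, (319.6726780883679, 148.17403065825067))
pump top [ 0.51680492 -0.29080901  0.165     ] dock foot [ 0.51591039 -0.28634294  0.02      ]
```

{"op": "apply_moves", "data": {"steps": [0.2,-4,0.5,0,0.4,-8,1,0,0.6,-12,1.5,0,0.8,-16,2,0,1,-20,2,0,1.2,-24,2,0,1.5,-28,2,0,1.5,-29,2,0]}}

```text
clock: 8.1
position: [0.5135, -0.2926, 0.2426]
ee_rot: [0.001, 0.987, -0.161, -0.001]
contact_force: [0.5, -0.9, -0.5]
width: 0.0855
gripper_force: 0.0
```

{"op": "apply_moves", "data": {"steps": [0,0,0,0,0,0,0,0]}}

```text
clock: 8.27
position: [0.5131, -0.286, 0.2435]
ee_rot: [-0.002, 0.987, -0.159, -0.002]
contact_force: [-0.1, 1.0, -0.3]
width: 0.0855
gripper_force: 0.0
```

```bash
python3 - <<'E'
from h import *
import json
st=get_state(); c=calibration("wrist"); im=snap("wrist","pics/w4.png"); json.dump({k:np.array(v).tolist() for k,v in c.items()},open("w4.json","w"))
print(st["position"],proj("wrist",(.517,-.289,.173),c),proj("wrist",(.517,-.289,.058),c))
E
```

```text
[ 0.51314575 -0.28601489  0.24349797] (np.float64(320.91164871168746), np.float64(196.82307877977362)) (np.float64(320.6761952854411), np.float64(166.2982557077308))
```

View pics/w4.png

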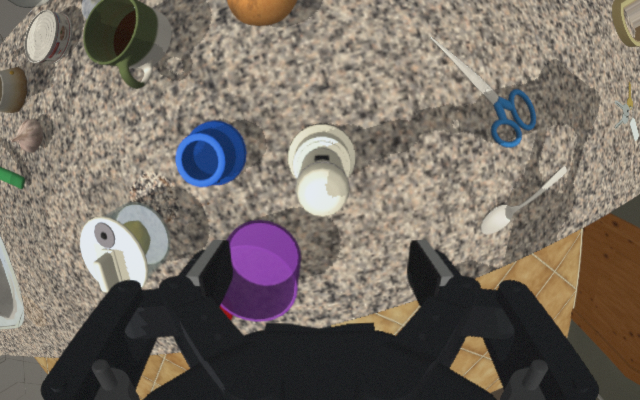

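Wrist view: pump dome centred near (322,190), dock foot around (322,157), purple decoy at (258,270).

```bash
python3 - <<'E'
from h import *; import json
c={k:np.array(v) for k,v in json.load(open("w4.json")).items()}; im=cv2.imread("pics/w4.png")
for z in (.14,.152,.165): print(onz("wrist",322,191,z,c))
hsv=cv2.cvtColor(im,cv2.COLOR_BGR2HSV); m=cv2.inRange(hsv,(0,0,120),(180,60,255)); 
m=cv2.morphologyEx(m,cv2.MORPH_OPEN,np.ones((5,5)))
for v in (135,145,155,175,185,190,195,200,205,210):
    x=np.where(m[v,270:380])[0]+270; print(v,x.min(),x.max(),(x.min()+x.max())/2)
x=np.where(m[100:240,322])[0]+100; print(x.min(),x.max())
for v in (155,): print("dock",onz("wrist",322,v,.01,c), "foot far edge",onz("wrist",322,x.min(),.05,c))
E
```

```text
[ 0.51209892 -0.28840472  0.14      ]
[ 0.51529336 -0.28938532  0.152     ]
[ 0.518754   -0.29044764  0.165     ]
135 270 359 314.5
145 273 354 313.5
155 270 355 312.5
175 278 379 328.5
185 270 379 324.5
190 270 379 324.5
195 270 379 324.5
200 270 379 324.5
205 270 379 324.5
210 273 379 326.0
100 228
dock [ 0.52105955 -0.29212913  0.01      ] foot far edge [ 0.58421297 -0.31274084  0.05      ]
```

{"op": "apply_moves", "data": {"steps": [0.3,-0.4,0,0,0.3,-0.4,-3,0,0.3,-0.4,-6,0,0.3,-0.4,-9,0,0.3,-0.4,-11.5,0,0.3,-0.4,-12.6,0,0.3,-0.4,-12.6,0,0.3,-0.4,-12.6,0]}}

```text
clock: 8.98
position: [0.5176, -0.2901, 0.1202]
ee_rot: [0.0, 0.987, -0.158, 0.0]
contact_force: [0.4, -1.0, 0.9]
width: 0.0855
gripper_force: 0.0
```

{"op": "apply_moves", "data": {"steps": [0,0,0,0,0,0,0,0,0,0,0,0,0,0,0,0,0,0,0,0,0,0,0,0], "jaw": 255, "newtons": 60}}

```text
clock: 9.48
position: [0.5179, -0.2909, 0.1213]
ee_rot: [0.0, 0.987, -0.159, 0.001]
contact_force: [-0.5, 2.1, 6.6]
width: 0.0406
gripper_force: 60.1
```

{"op": "apply_moves", "data": {"steps": [0,0,1.5,0,0,0,4,0,0,0,7,0,0,0,10,0,0,0,13,0,0,0,15,0,0,0,15.5,0,0,0,15.5,0]}}

```text
clock: 10.15
position: [0.5175, -0.2913, 0.276]
ee_rot: [0.001, 0.987, -0.159, 0.001]
contact_force: [0.9, -0.3, -2.3]
width: 0.0409
gripper_force: 61.0
```

{"op": "apply_moves", "data": {"steps": [0,3,0,0,0,7,0,0,0,11,0,0,0,14.5,0,0,0,16,0,0,0,16,0,0,0,16,0,0,0,16,0,0]}}

```text
clock: 10.82
position: [0.5166, -0.1314, 0.2732]
ee_rot: [0.0, 0.987, -0.159, -0.001]
contact_force: [-0.8, -0.1, -1.8]
width: 0.0406
gripper_force: 61.5
```

```bash
python3 - <<'E'
from h import *
import json
st=get_state(); c=calibration("wrist"); im=snap("wrist","pics/w5.png"); s=snap("side","pics/s5.png"); t=snap("top","pics/t5.png")
json.dump({k:np.array(v).tolist() for k,v in c.items()},open("w5.json","w"))
p=st["position"]; print(p,st["ee_rot"],proj("wrist",p-[0,0,.115],c),proj("side",p-[0,0,.115]),proj("wrist",(.531,-.0075,.0935),c))
u,v=map(int,proj("side",p-[0,0,.06]))
cv2.imwrite("pics/v5.png",np.hstack([im[:,150:490],cv2.resize(s[max(v-75,0):max(v-75,0)+150,u-85:u+85],(453,400),interpolation=cv2.INTER_CUBIC)])); print(u,v)
E
```

```text
[ 0.51663238 -0.13141141  0.27322376] [ 3.30842318e-04  9.87306897e-01 -1.58819475e-01 -1.16424205e-03] (np.float64(318.4246071141187), np.float64(187.41657586016396)) (np.float64(354.04051332614074), np.float64(161.14217244765155)) (np.float64(210.62317151762977), np.float64(194.62463488870165))
354 146
```

View pics/v5.png

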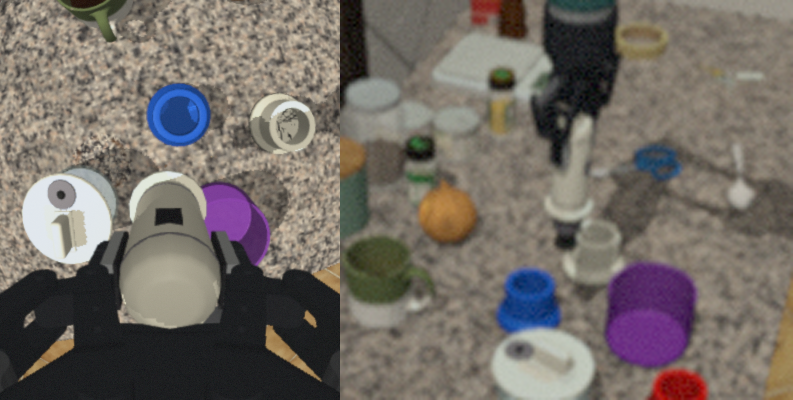

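```bash
python3 - <<'E'
from h import *; import json
c={k:np.array(v) for k,v in json.load(open("w5.json")).items()}; im=cv2.imread("pics/w5.png")
p=np.array([.51663,-.13141,.27322])
print("valve",grey(im,c,(211,195),19,.0935))
for h in (-.115,-.06,.045): print(h,"side",np.round(proj("side",p+[0,0,h]),1),"wrist",np.round(proj("wrist",p+[0,0,h],c),1))
# collar (z=52..57): visible outline predicted at lower-surface/upper-surface radius 27
a=np.linspace(0,2*np.pi,73)
uv=np.array([proj("wrist",p+[.027*np.cos(t),.027*np.sin(t),-.0605],c) for t in a]); print("collar pred: top row",uv[:,1].min().round(1),"cols",uv[:,0].min().round(1),uv[:,0].max().round(1))
hsv=cv2.cvtColor(im,cv2.COLOR_BGR2HSV); m=cv2.inRange(hsv,(0,0,130),(60,70,255))
col=np.where(m[155:200,318])[0]+155; print("collar meas top row",[np.where(m[155:200,k])[0][:1]+155 for k in (312,316,320,324)])
for r in (190,195,200,205): x=np.where(m[r,270:365])[0]+270; print(r,x.min(),x.max())
s=cv2.imread("pics/s5.png"); hs=cv2.cvtColor(s,cv2.COLOR_BGR2HSV)
for r in (120,130,138): 
    g=s[r,340:380].astype(int).min(1); x=np.where(g>150)[0]+340; print("side",r,x.min() if len(x) else 0,x.max() if len(x) else 0)
E
```

```text
valve (array([531.6586543 , -11.77466304,  93.5       ]), 126.0, (213.61111111111111, 192.95238095238096))
-0.115 side [354.  161.1] wrist [318.4 187.4]
-0.06 side [354.9 146.6] wrist [318.3 207.7]
0.045 side [356.8 116.1] wrist [317.6 295.4]
collar pred: top row 169.2 cols 279.5 357.1
collar meas top row [array([155]), array([155]), array([155]), array([155])]
190 283 351
195 281 353
200 279 354
205 279 355
side 120 358 360
side 130 0 0
side 138 0 0
```

{"op": "apply_moves", "data": {"steps": [0.4,3,0,0,1,7,0,0,1.4,10,0,0,1.6,12,0,0,1.6,12.3,0,0,1.6,12.3,-2,0,1.6,12.3,-4,0,1.6,12.3,-4,0]}}

```text
clock: 11.63
position: [0.5307, -0.0086, 0.2309]
ee_rot: [0.001, 0.987, -0.159, -0.004]
contact_force: [-1.8, -0.0, -3.2]
width: 0.0408
gripper_force: 61.7
```

{"op": "apply_moves", "data": {"steps": [0,0,0,0,0,0,0,0]}}

```text
clock: 11.8
position: [0.5338, -0.0089, 0.2354]
ee_rot: [0.0, 0.987, -0.159, 0.001]
contact_force: [-0.9, -0.9, -1.8]
width: 0.0413
gripper_force: 61.8
```

```bash
python3 - <<'E'
from h import *
st=get_state(); c=calibration("wrist"); im=snap("wrist","pics/w6.png"); s=snap("side","pics/s6.png")
p=np.array(st["position"]); ax=p+[-.002,.0005,0]; print(p)
print("pred lip",proj("side",ax-[0,0,.1153]),"top",proj("side",ax+[0,0,.045]),"valve",proj("side",(.531,-.0075,.0935)),"collar",proj("side",ax-[0,0,.061]))
u,v=map(int,proj("side",ax-[0,0,.08])); print(u-50,v-50)
cv2.imwrite("pics/v6.png",np.hstack([cv2.resize(s[v-50:v+50,u-50:u+50],(500,500),interpolation=cv2.INTER_CUBIC),cv2.resize(im[100:350,245:395],(300,500))]))
a=np.linspace(0,2*np.pi,73)
uv=np.array([proj("wrist",ax+[.027*np.cos(t),.027*np.sin(t),-.0605],c) for t in a]); print("collar pred",uv[:,1].min(),uv[:,0].min(),uv[:,0].max())
print("lid bar end/valve wrist",proj("wrist",(.531,-.0075,.0935),c))
E
```

```text
[ 0.53376998 -0.00885635  0.23542669]
pred lip (np.float64(336.50314849880147), np.float64(194.33366486515018)) top (np.float64(337.639587619093), np.float64(150.33105553541557)) valve (np.float64(336.48637692518025), np.float64(201.1012022515041)) collar (np.float64(336.8635059276754), np.float64(180.3807245987675))
286 135
collar pred 172.50581638859921 279.92738684678875 357.2626852206525
lid bar end/valve wrist (np.float64(318.19520011525765), np.float64(183.81734296058582))
```

View pics/v6.png

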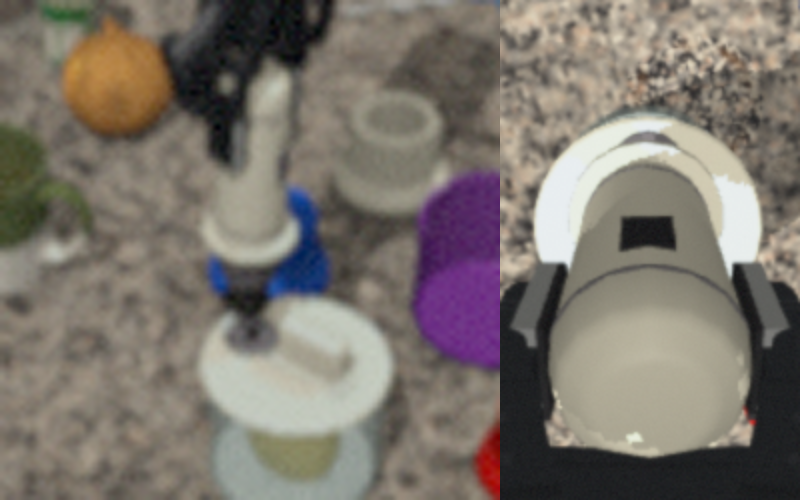

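Side crop: cup at about (248,305) directly above the valve seat at (251,333), pump upright. In the wrist crop the collar is centred at 645, with the seat's arc at 650. A 1 mm correction, then down.

{"op": "apply_moves", "data": {"steps": [-0.1,0.1,-0.5,0,-0.1,0.1,-1.2,0,-0.1,0.1,-1.9,0,-0.1,0.1,-2.3,0,-0.1,0.1,-2.3,0,-0.1,0.1,-2.3,0]}}

```text
clock: 12.4
position: [0.5318, -0.0067, 0.2111]
ee_rot: [0.0, 0.987, -0.159, -0.001]
contact_force: [0.5, -0.4, -1.7]
width: 0.0409
gripper_force: 61.8
```

{"op": "apply_moves", "data": {"steps": [0,0,0,0,0,0,0,0,0,0,0,0]}}

```text
clock: 12.65
position: [0.5323, -0.0068, 0.212]
ee_rot: [0.0, 0.987, -0.159, 0.0]
contact_force: [-0.4, -0.2, -3.3]
width: 0.0409
gripper_force: 61.8
```

{"op": "apply_moves", "data": {"steps": [0.05,-0.1,0,0,0.05,-0.1,-0.3,0,0.05,-0.1,-0.5,0,0.05,-0.1,-0.5,0,0.05,-0.1,-0.5,0]}}

```text
clock: 13.07
position: [0.533, -0.0079, 0.2069]
ee_rot: [0.0, 0.987, -0.159, 0.001]
contact_force: [0.9, 0.4, -0.3]
width: 0.0411
gripper_force: 62.0
```

{"op": "apply_moves", "data": {"steps": [0,0,-0.2,0,0,0,-0.3,0,0,0,-0.3,0,0,0,-0.3,0]}}

```text
clock: 13.4
position: [0.533, -0.0079, 0.2041]
ee_rot: [0.0, 0.987, -0.159, 0.001]
contact_force: [0.4, 0.0, 1.9]
width: 0.0408
gripper_force: 62.1
```

{"op": "apply_moves", "data": {"steps": [0,0,-0.13,0,0,0,-0.13,0,0,0,-0.13,0,0,0,-0.13,0,0,0,-0.13,0,0,0,-0.13,0]}}

```text
clock: 13.9
position: [0.5329, -0.0078, 0.2025]
ee_rot: [0.0, 0.987, -0.159, 0.0]
contact_force: [0.8, -0.1, 3.7]
width: 0.0406
gripper_force: 62.2
```

```bash
python3 - <<'E'
from h import *
f=[]
for i in range(3): s=snap("side","pics/s7.png"); st=get_state(); f.append(st["contact_force"][2])
c=calibration("wrist"); im=snap("wrist","pics/w7.png"); p=np.array(st["position"]); print(f,p)
u,v=map(int,proj("side",(.531,-.0075,.1)))
cv2.imwrite("pics/v7.png",np.hstack([cv2.resize(s[v-50:v+50,u-50:u+50],(500,500),interpolation=cv2.INTER_CUBIC),cv2.resize(im[100:350,245:395],(300,500))]))
E
```

```text
[np.float64(2.6487161638138557), np.float64(2.648871840652827), np.float64(2.7289863933854765)] [ 0.53282239 -0.00780047  0.20249406]
```

View pics/v7.png

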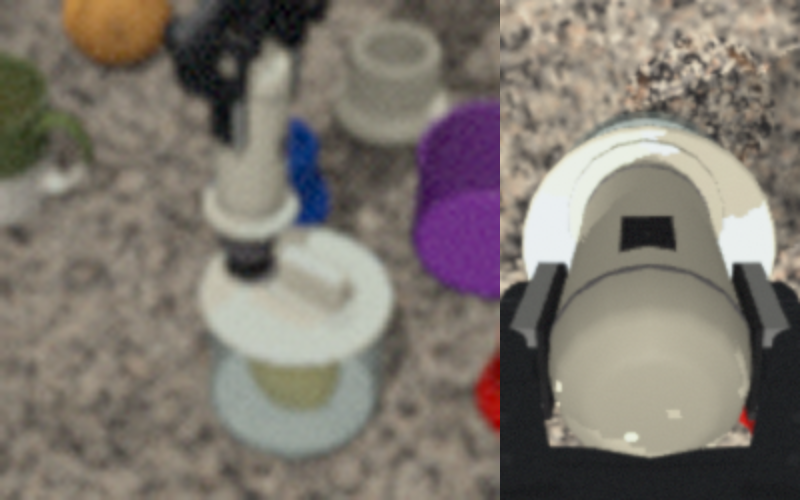

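The lid is flat, the cup sits on the valve at (250,265), and the pump is upright. The push of about 4.9 N means the bellows is squeezed about 7 mm, which is half.

```bash
python3 -c "
from rig import *
print(sign_off())"
```

```text
the job is handed in; nothing more can be done
None
```

I seated and released the lid on the canister, then signed off with the pump held upright on the valve, its bellows squeezed about halfway (about 4.9 N by the wrist force); sign-off returned no verdict.

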